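# Throttle to zero, then pull the train storage drawer out to its stop

### The job

We want to get at the railcars in the train cabinet's drawer: turn the throttle knob of the train controller back until its pointer stands on the zero mark, and only then pull the drawer straight out until you feel it come up against its stop, past the catch that holds it open, and let go of it. The cabinet just stands loose on the table and must not be dragged along, and the grey railcar and the jar that stand beside it on the table stay where they are.

Things in the scene. Friction and masses are not known exactly. Their poses are not given: they have to be found in the camera images.
- cabinet_front (a point): Middle of the front upper edge, 125 mm above the table, of a loose grey cabinet, 260 deep (x) x 200 wide (y) x 125 mm high, 5.1 kg in all, held on the table by its weight only (a pull of more than about 25 N drags it). Its -x axis points out of the front, where the drawer comes out; z up. Two model tracks 6 mm high lie on the lid; the lower 40 mm of the front is a fixed board.
- drawer (a joint): Travel (m) of the drawer, 0 = shut, out along the cabinet's -x. A weak spring (2 to 4 N) draws it shut if let go short of its hidden catch. The stop, also hidden, is set anew each time, at 90 to 165 mm. The catch, felt from 28 to 5 mm short of it, takes 8 to 11 N in all to pull over, then the force falls; at the stop it rises steeply. Past the catch it stays open, 3 to 4 mm short of the stop.
- handle (a point): Middle of the drawer's handle: a level aluminium bar 12 mm thick, 110 mm long along the cabinet's y axis, 106 mm above the table, its centre line 42 mm out from the wooden drawer front (36 mm clear between; front 198 wide, from 42 to 122 mm above the table), on two 8 mm posts 50 mm left and right of its middle. Moves with the drawer; axes as the cabinet's.
- controller: Fixed grey box, 150 x 130 x 60 mm, origin at the centre of its underside, a black throttle knob amid its flat top on a white dial of 58 mm radius. Zero is the one long broad black mark on the dial (towards the controller's -x axis); the others are short and thin. The grey box of the same size with two flat switches and no knob, across the table, is not used.
- throttle (a joint): Angle of the throttle knob (rad): 0 = pointer on the zero mark; positive = pointer turned clockwise (seen from above) from the zero mark. It starts 1.7 to 2.6 clockwise of zero. It turns stiffly (0.06 N m), stays where left, and runs on freely past zero (ends at -0.6 and 3.0).
- knob_grip (a point): On the knob's axis, 8 mm below the top of its grip bar, 94 mm above the table. The bar is 56 x 16 mm, its top 102 mm above the table, on a 62 mm round skirt (top 71 mm above the table). The point turns with the knob: x lies along the bar; -x is the pointer (a white line on the bar's top and a small nose at that end).
- railcar_table: Grey model railcar, 130 x 32 x 42 mm high, on the table; origin at the centre of its underside.
- paint_jar: Small jar, 48 mm across, 60 mm high; origin at the centre of its underside.
Not all that is in view belongs to the job. What is shaped like the controller but green or purple is not meant.

How it is judged:
On the way:
1. the throttle pointer stands on the zero mark (within 0.14 rad, 8 degrees) with the drawer still shut (under 10 mm open) (value of joint throttle between -0.14 and 0.14 rad and value of joint drawer below 0.01 m), for 0.3 s.
At the end, for the whole second after the job is handed in: The throttle pointer is within 0.14 rad (8 degrees) of the zero mark; the drawer, let go, is held by its catch: more than 70 mm open and at rest (under 10 mm/s) (value of joint throttle between -0.14 and 0.14 rad and value of joint drawer above 0.07 m and velocity of joint drawer between -0.01 and 0.01 m/s); the robot touches nothing.
It fails at once if the drawer is opened more than 20 mm while the throttle is off zero by more than 0.14 rad (value of joint drawer above 0.02 m and not (value of joint throttle between -0.14 and 0.14 rad)).
It fails at once if the cabinet is dragged or pushed more than 20 mm (distance of cabinet_front from where it was at the start of the episode above 0.02 m).
It fails at once if the grey railcar or the jar on the table is moved more than 30 mm (distance of any of railcar_table, paint_jar from where it was at the start of the episode above 0.03 m).
It also fails if it takes over 72 s, if anything falls off the work surface, if the arm or the gripper's body presses on something with over 40 N, if the wrist force passes 120 N, or if a joint passes its speed limit or range.

### The arm

A 6-joint arm with a two-finger parallel gripper is mounted at the origin on the work surface. World frame = base frame: x ahead of the robot, y to its left, z up, the work surface at z = 0. Lengths are in m, angles in rad, forces in N, time in s.
With the tool pointing down it reaches from about 0.275 to 0.75 m from the base axis. Payload 10.2 kg.
Tool frame: the origin (TCP) lies midway between the tips of the shut fingers; the grasp point (between the pads) lies 19 mm behind it (env.grasp_offset is the distance from the TCP to the grasp point, in m); z points along the fingers, y is the line along which they close (so a half turn about z gives the same grasp; the last joint's range is limited). The gripper opens to 88 mm and grips with 3 to 60 N. Pads are 18 mm wide; open, the fingers measure 123 mm over their backs; the gripper's body (75 mm by 187 mm) begins 45 mm behind the grasp point.
Start: joints at [-1.453, 0.313, 1.498, -0, 1.331, -0.223], TCP at [0.175, -0.495, 0.239] pointing down, gripper open.
Joint ranges: [-2.94, 2.94], [-0.97, 2.17], [0.19, 2.56], [-1.23, 4.37], [0.02, 3.11], [-2.88, 2.88]. Speed limits (rad/s): [2.39, 2.39, 3.01, 3.14, 3.14, 3.14].

### API

Orientations are given as a 3x3 rotation matrix whose columns are the frame's x, y, z axes.
In Python, from cell import env gives the robot as it stands. The module is installed in compiled form; this text tells all that it offers.
- The arm moves only by the tool move_arm, never from a script. Its argument "rows" is a list of rows, each an object of numbers: "x", "y", "z": the shift along the world's x, y, z in cm; "turn": the turn about the world's z in degrees; "gripper": the closure, from 0 (fully open) to 1 (shut). In form: [{"x": .., "y": .., "z": .., "turn": .., "gripper": ..}, ...]. A call has 1 to 12 rows; each row is the pose to reach, as a shift and turn from the pose commanded when the call began; what a row does not reach only later rows make up. A row lasts 1/8 s, in which the tool goes at most 62.5 mm and 10.7 degrees, less where a joint would pass 70% of its speed; a pose out of reach is approached as far as the arm can. A call with a gripper value outside its range is refused whole. The fingers move at their own pace and stop on an object; "newtons" is the grip in N (left out, the last holds). Time passes only in rows, so rows that repeat a pose let the fingers close. It gives the time, the measured TCP pose, the force, the opening and the grip force at its end, in the units of the state.
- env.state(): the state, without advancing time (a new reading comes with each control period).
- env.capture(name): name is "scene" or "top"; returns a dict with "frame" (420x560x3 uint8, blue, green, red), "mtx" (3x3 intrinsics, pixels), "world_from_camera" (4x4, takes a point from camera to world coordinates). Camera axes: x right, y down, z forward; pixel columns grow to the right and rows downward; lengths in m; the calibration is good to about 2 mm. A picture is of the moment at which its call begins. There is no depth.
- env.close_job(): hands the job in; it is judged then, once.
The state is a dict: "clock": time; "joint_pos": joint angles; "joint_velocities": joint speeds; "joint_efforts": joint torques, N m; "position": TCP position; "tcp_rot": TCP orientation; "ft_force": force on the tool from outside, world axes, zero at the start; "moment": the same for the moment, N m; "finger_gap": finger opening in m; "finger_force": force on a finger pad.
Only numpy, scipy, OpenCV 4.12 (cv2) and the standard library are available. Lean on these libraries where they do the work, as an engineer would, in place of code of your own. Each camera call takes 0.05 s, during which the arm holds its last target. There are 200 camera calls.

## Working session

There is one attempt and no reset: what is moved stays moved. The work goes in short steps, Python scripts to look and compute and a tool call to move; the robot and the scene stay as the last step left them, time stands still between calls to the robot, and variables do not carry over. Pictures are saved under pics/ and viewed, at most 10 in all, crops included, and the job is handed in when it is done.

Besides the shell and the picture viewer there is one more tool, called after "Request:" by a JSON object that holds its "op" and its "data", one argument or row to a line. move_arm: Moves the arm, as the interface text tells. Its arguments: {"type":"object","properties":{"rows":{"type":"array"},"newtons":{"type":"number"}},"required":["rows"]}

```bash
mkdir -p pics; cat > h.py <<'E'
import numpy as np, cv2
from cell import env
def cap(n):
    c=env.capture(n); return c["frame"],np.array(c["mtx"]),np.array(c["world_from_camera"])
def ray(K,T,uv,z):
    uv=np.atleast_2d(uv).astype(float)
    d=np.c_[uv,np.ones(len(uv))]@np.linalg.inv(K).T@T[:3,:3].T
    o=T[:3,3]; return o+d*((z-o[2])/d[:,2])[:,None]
def proj(K,T,P):
    P=np.atleast_2d(P); c=(P-T[:3,3])@T[:3,:3]; q=c@K.T; return q[:,:2]/q[:,2:]
E
python3 - <<'E'
from h import *
for n in("top","scene"):
    f,K,T=cap(n); cv2.imwrite(f"pics/{n}0.png",f); print(n,K.round(1).tolist(),T.round(3).tolist())
s=env.state(); print(s["clock"],s["position"],s["tcp_rot"],s["ft_force"],s["finger_gap"])
E
```

```text
top [[434.7, 0.0, 284.0], [0.0, 434.7, 211.9], [0.0, 0.0, 1.0]] [[0.038, -0.979, 0.2, 0.18], [-0.999, -0.037, 0.009, 0.099], [-0.002, -0.2, -0.98, 1.541], [0.0, 0.0, 0.0, 1.0]]
scene [[476.0, 0.0, 275.2], [0.0, 476.0, 208.0], [0.0, 0.0, 1.0]] [[0.785, 0.535, -0.311, 0.911], [0.619, -0.674, 0.404, -0.513], [0.006, -0.51, -0.86, 1.381], [0.0, 0.0, 0.0, 1.0]]
0.1 [ 0.1754457  -0.49459317  0.23822521] [[ 9.42473246e-01  3.34281563e-01 -1.30823538e-04]
 [ 3.34281489e-01 -9.42472591e-01  1.14049114e-03]
 [ 2.57947561e-04 -1.11861427e-03 -9.99999341e-01]] [-0.1879852  -0.23597544 -0.47085887] 0.08812059780519885
```

View pics/top0.png

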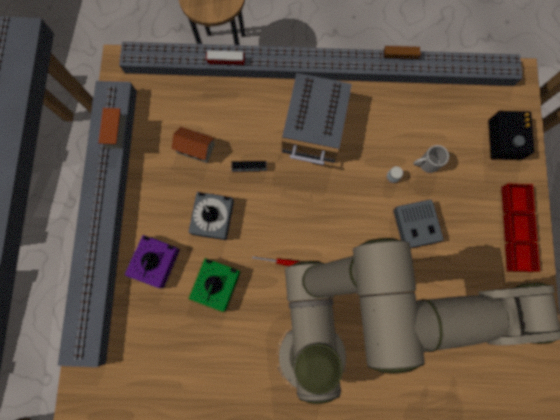

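View pics/scene0.png

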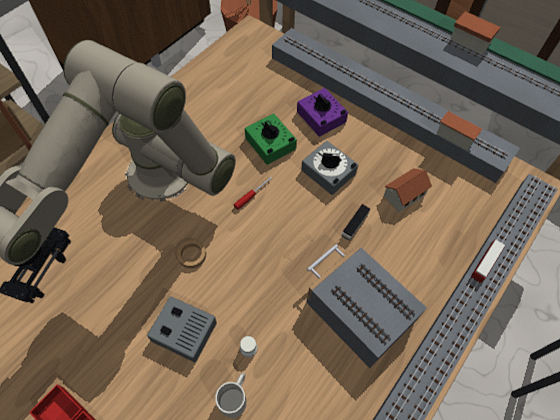

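The top view shows the controller with its white dial at about (211,215), the cabinet at (318,112) with its handle at (312,157), the railcar at (249,166) and the jar at (396,173). I'll enlarge the dial and the handle next.

```bash
python3 - <<'E'
from h import *
a=cv2.imread("pics/top0.png"); b=cv2.imread("pics/scene0.png")
r=lambda i,x,y,w,h:cv2.resize(i[y:y+h,x:x+w],(400,300),interpolation=cv2.INTER_CUBIC)
o=np.vstack([np.hstack([r(a,175,185,72,54),r(b,292,134,76,57)]),np.hstack([r(a,268,70,100,100*3//4),np.zeros((300,400,3),np.uint8)])])
o[300:,400:]=r(b,292,220,140,105)
cv2.imwrite("pics/crop1.png",o)
E
```

```text
(no output)
```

View pics/crop1.png

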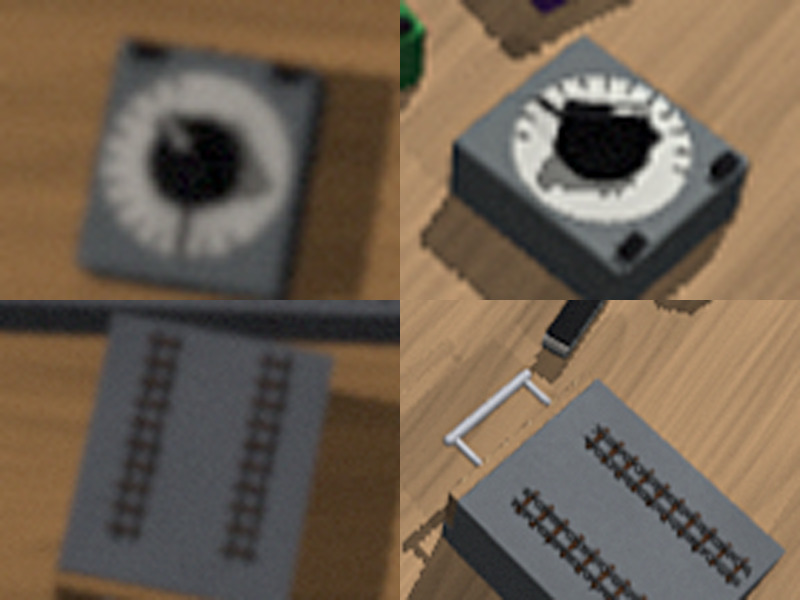

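```bash
python3 - <<'E'
from h import *
roi={"top":(188,192,50,46),"scene":(308,138,52,45)}
g={}
C=[]
D={}
for n in("top","scene"):
    f,K,T=cap(n); D[n]=(f,K,T)
    x,y,w,h=roi[n]; m=np.zeros(f.shape[:2],np.uint8)
    hsv=cv2.cvtColor(f,cv2.COLOR_BGR2HSV)
    m[y:y+h,x:x+w]=((hsv[...,2]>130)&(hsv[...,1]<50))[y:y+h,x:x+w]*255
    c=np.vstack(cv2.findContours(m,cv2.RETR_EXTERNAL,cv2.CHAIN_APPROX_NONE)[0])[:,0]
    hull=cv2.convexHull(c)[:,0]
    P=ray(K,T,hull,0.061)
    cc,r=cv2.minEnclosingCircle(P[:,:2].astype(np.float32)*1000)
    A=np.c_[2*P[:,:2],np.ones(len(P))]; s=np.linalg.lstsq(A,(P[:,:2]**2).sum(1),rcond=None)[0]
    print(n,"dial",cc,r,s[:2],np.sqrt(s[2]+s[:2]@s[:2])); C.append(s[:2])
    # lid mask via grey-blue
c0=np.mean(C,0);print("centre",c0)
th=np.radians(np.arange(0,360,3))
def prof(n,z,r0,r1,c):
    f,K,T=D[n]; v=cv2.cvtColor(f,cv2.COLOR_BGR2GRAY)
    rs=np.linspace(r0,r1,8); out=[]
    for t in th:
        q=proj(K,T,np.c_[c[0]+rs*np.cos(t),c[1]+rs*np.sin(t),np.full(8,z)]).astype(np.float32)
        out.append(cv2.remap(v,q[:,0],q[:,1],cv2.INTER_LINEAR).mean())
    return np.array(out)
for i,n in enumerate(("top","scene")):
    for c in (C[i],c0):
        p=prof(n,0.061,.036,.052,c); k=np.argsort(p)[:12]; print(n,"dark",[(int(np.degrees(th[j])),int(p[j])) for j in sorted(k)])
        p=prof(n,0.102,.008,.026,c); k=np.argsort(-p)[:10]; print(n,"line",[(int(np.degrees(th[j])),int(p[j])) for j in sorted(k)])
# bright handle
for n,(x,y,w,h) in {"top":(285,140,50,30),"scene":(300,235,60,55)}.items():
    f,K,T=D[n]; hsv=cv2.cvtColor(f,cv2.COLOR_BGR2HSV); m=np.zeros(f.shape[:2],np.uint8)
    m[y:y+h,x:x+w]=((hsv[...,2]>140)&(hsv[...,1]<60))[y:y+h,x:x+w]*255
    yy,xx=np.nonzero(m); print(n,len(xx),xx.min(),xx.max(),yy.min(),yy.max())
    o=cv2.resize(np.hstack([f[y:y+h,x:x+w],cv2.cvtColor(m,cv2.COLOR_GRAY2BGR)[y:y+h,x:x+w]]),None,fx=6,fy=6,interpolation=cv2.INTER_NEAREST); cv2.imwrite(f"pics/hm_{n}.png",o)
E
```

```text
top dial (464.4200744628906, 368.9998779296875) 56.49216842651367 [0.46444874 0.36915307] 0.055410441104638324
scene dial (480.0409851074219, 377.0232849121094) 75.58740234375 [0.47191552 0.37401349] 0.0638662824089828
centre [0.46818213 0.37158328]
top dark [(168, 102), (171, 91), (174, 90), (177, 102), (180, 116), (246, 111), (248, 105), (252, 102), (255, 100), (258, 103), (261, 109), (264, 115)]
top line [(24, 80), (27, 83), (29, 86), (33, 87), (36, 87), (39, 86), (42, 84), (45, 82), (48, 80), (51, 78)]
top dark [(171, 104), (174, 90), (177, 86), (180, 96), (237, 107), (239, 103), (243, 98), (246, 94), (248, 92), (252, 92), (255, 96), (258, 102)]
top line [(27, 95), (29, 97), (33, 97), (36, 97), (39, 97), (42, 96), (45, 94), (69, 94), (72, 94), (75, 94)]
scene dark [(159, 99), (162, 75), (165, 60), (168, 68), (171, 79), (174, 80), (177, 55), (180, 35), (183, 63), (186, 105), (237, 105), (239, 106)]
scene line [(129, 197), (132, 199), (135, 202), (138, 205), (141, 202), (162, 200), (165, 202), (168, 204), (171, 203), (174, 200)]
scene dark [(156, 111), (159, 88), (162, 87), (165, 104), (171, 106), (174, 70), (177, 48), (180, 82), (246, 111), (248, 113), (252, 113), (255, 115)]
scene line [(117, 199), (119, 200), (123, 202), (126, 204), (129, 204), (153, 200), (156, 203), (159, 205), (162, 203), (165, 199)]Traceback (most recent call last):
  File "<stdin>", line 35, in <module>
    return umr_minimum(a, axis, None, out, keepdims, initial, where)
ValueError: zero-size array to reduction operation minimum which has no identity
```

```bash
cat > m.py <<'E'
from h import *
roi={"top":(186,190,54,50),"scene":(308,140,46,42)}
C=[];D={}
for n in("top","scene"):
    f,K,T=cap(n); D[n]=(f,K,T)
    x,y,w,h=roi[n]; m=np.zeros(f.shape[:2],np.uint8)
    hsv=cv2.cvtColor(f,cv2.COLOR_BGR2HSV)
    m[y:y+h,x:x+w]=((hsv[...,2]>(105 if n=="top" else 150))&(hsv[...,1]<40))[y:y+h,x:x+w]*255
    c=max(cv2.findContours(m,cv2.RETR_EXTERNAL,cv2.CHAIN_APPROX_NONE)[0],key=cv2.contourArea)
    hull=cv2.convexHull(c)[:,0]
    P=ray(K,T,hull,0.061)
    A=np.c_[2*P[:,:2],np.ones(len(P))]; s=np.linalg.lstsq(A,(P[:,:2]**2).sum(1),rcond=None)[0]
    print(n,"dial",s[:2],np.sqrt(s[2]+s[:2]@s[:2])); C.append(s[:2])
c0=np.mean(C,0);print("centre",c0)
def pol(n,z,c):
    f,K,T=D[n]
    g=np.stack(np.meshgrid(np.arange(-70,71),np.arange(-70,71),indexing="ij"),-1)[::-1,::-1].reshape(-1,2)*1e-3
    q=proj(K,T,np.c_[g+c,np.full(len(g),z)]).astype(np.float32).reshape(141,141,2)
    return cv2.remap(f,q[...,0],q[...,1],cv2.INTER_LINEAR)
def save(name):
    o=[cv2.resize(pol(n,z,C[i]),(400,300*4//3-100+0) if 0 else (300,300),interpolation=cv2.INTER_CUBIC) for z in(0.061,0.102) for i,n in enumerate(("top","scene"))]
    cv2.imwrite(name,np.vstack([np.hstack(o[:2]),np.hstack(o[2:])]))
E
python3 - <<'E'
from m import *
save("pics/rect.png")
E
```

```text
top dial [0.46413655 0.36941607] 0.05899573417017208
scene dial [0.46512319 0.36840492] 0.0581250930848604
centre [0.46462987 0.36891049]
```

View pics/rect.png

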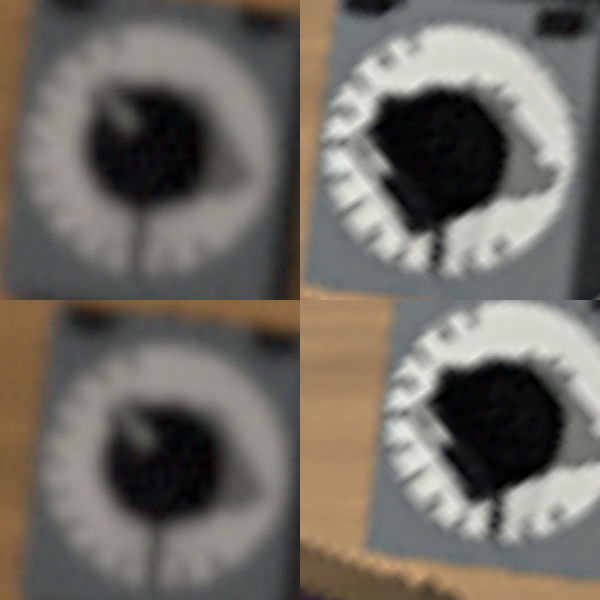

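The rectified views (up = +x, left = +y) show the zero mark at about 172° and the white pointer line at about 40°, which is about 2.3 rad clockwise and within the given range. Next I'll measure the cabinet, handle, railcar and jar.

```bash
python3 - <<'E'
from h import *
G={"top":(290,145,45,20),"scene":(300,238,45,38)}
L={"top":(275,68,80,86),"scene":(300,240,130,130)}
for n in G:
    f,K,T=cap(n); hsv=cv2.cvtColor(f,cv2.COLOR_BGR2HSV)
    x,y,w,h=G[n]; s=hsv[y:y+h,x:x+w]
    m=((s[...,1]<60)&(s[...,2]>110)).astype(np.uint8)
    k,lab,st,_=cv2.connectedComponentsWithStats(m); i=1+st[1:,4].argmax(); yy,xx=np.nonzero(lab==i)
    P=ray(K,T,np.c_[xx+x,yy+y],0.110)[:,:2]
    (c,sz,a)=cv2.minAreaRect((P*1000).astype(np.float32)); print(n,"handle n",len(P),"rect",np.round(c,1),np.round(sz,1),round(a,1))
    v=cv2.fitLine((P*1000).astype(np.float32),cv2.DIST_HUBER,0,.01,.01).ravel(); print(" line ang",np.degrees(np.arctan2(v[1],v[0])).round(1),v[2:].round(1))
    x,y,w,h=L[n]; s=f[y:y+h,x:x+w].astype(int)
    m=((s[...,0]>=s[...,2]-2)&(s.max(2)>60)&(s.max(2)<150)).astype(np.uint8)
    m=cv2.morphologyEx(m,cv2.MORPH_OPEN,np.ones((3,3)));m=cv2.morphologyEx(m,cv2.MORPH_CLOSE,np.ones((9,9)))
    k,lab,st,_=cv2.connectedComponentsWithStats(m); i=1+st[1:,4].argmax(); yy,xx=np.nonzero(lab==i)
    P=ray(K,T,np.c_[xx+x,yy+y],0.125)[:,:2]
    (c,sz,a)=r=cv2.minAreaRect((P*1000).astype(np.float32)); print(n,"lid",np.round(c,1),np.round(sz,1),round(a,1),cv2.boxPoints(r).round().tolist())
    for nm,px in {"top":{"car":(249,164),"jar":(396,172)},"scene":{"car":(356,220),"jar":(248,341)}}[n].items(): print(nm,ray(K,T,px,.045 if nm=="car" else .06)[0].round(3))
f,K,T=cap("scene"); print(ray(K,T,[(309.5,268.3),(336.8,246.2)],.106).round(3),ray(K,T,[(362,248.5),(311.3,290)],.125).round(3))
E
```

```text
top handle n 109 rect [660.6  42.7] [115.9  21.8] 75.4
 line ang 80.4 [660.3  43.8]
top lid [849.6  18.2] [292.8 281.6] 2.1 [[698.0, 153.0], [708.0, -128.0], [1001.0, -117.0], [991.0, 164.0]]
car [0.656 0.245 0.045]
jar [ 0.641 -0.278  0.06 ]
scene handle n 200 rect [675.9  36.8] [117.9  45.5] 76.7
 line ang 79.4 [663.5  39.5]
scene lid [838.5   7.5] [199.8 246. ] 80.1 [[700.0, -70.0], [942.0, -112.0], [977.0, 85.0], [735.0, 127.0]]
car [0.658 0.241 0.045]
jar [ 0.638 -0.275  0.06 ]
[[ 0.653 -0.012  0.106]
 [ 0.674  0.096  0.106]] [[ 0.74   0.127  0.125]
 [ 0.699 -0.069  0.125]]
```

Request:
{"op": "move_arm", "data": {
  "rows": [
    {"x": 4,"y": 6},
    {"x": 10,"y": 12},
    {"x": 16,"y": 18},
    {"x": 22,"y": 24},
    {"x": 24,"y": 30},
    {"x": 25,"y": 36},
    {"x": 25,"y": 42},
    {"x": 25,"y": 48,"turn": 4},
    {"x": 25,"y": 54,"turn": 8},
    {"x": 25,"y": 60,"turn": 12},
    {"x": 26,"y": 66,"turn": 16},
    {"x": 27,"y": 72,"turn": 20.5}
  ]
}}

```text
$.rows[0]: bad value
```

Request:
{"op": "move_arm", "data": {
  "rows": [
    {"x": 4,"y": 6,"z": 0,"turn": 0,"gripper": 0},
    {"x": 10,"y": 12,"z": 0,"turn": 0,"gripper": 0},
    {"x": 16,"y": 17,"z": 0,"turn": 0,"gripper": 0},
    {"x": 20,"y": 23,"z": 0,"turn": 0,"gripper": 0},
    {"x": 23,"y": 29,"z": 0,"turn": 0,"gripper": 0},
    {"x": 25,"y": 35,"z": 0,"turn": 0,"gripper": 0},
    {"x": 25,"y": 42,"z": 0,"turn": 0,"gripper": 0},
    {"x": 25,"y": 48,"z": 0,"turn": 4,"gripper": 0},
    {"x": 25,"y": 54,"z": 0,"turn": 8,"gripper": 0},
    {"x": 26,"y": 60,"z": 0,"turn": 12,"gripper": 0},
    {"x": 27,"y": 66,"z": 0,"turn": 16,"gripper": 0},
    {"x": 28,"y": 72,"z": 0,"turn": 20.5,"gripper": 0}
  ]
}}

```text
clock: 1.95
position: [0.4474, 0.1751, 0.239]
tcp_rot: [[0.764, 0.645, 0.001], [0.645, -0.764, 0.0], [0.001, 0.001, -1.0]]
ft_force: [1.8, -0.7, 0.0]
finger_gap: 0.0879
finger_force: 0.0
```

Request:
{"op": "move_arm", "data": {
  "rows": [
    {"x": 0.5,"y": 6,"z": 0,"turn": 0,"gripper": 0},
    {"x": 1,"y": 12,"z": -3,"turn": 0,"gripper": 0},
    {"x": 1,"y": 16,"z": -7,"turn": 0,"gripper": 0},
    {"x": 1,"y": 16,"z": -9,"turn": 0,"gripper": 0},
    {"x": 1,"y": 16,"z": -9,"turn": 0,"gripper": 0}
  ]
}}

```text
clock: 2.58
position: [0.4567, 0.3329, 0.1474]
tcp_rot: [[0.765, 0.644, -0.003], [0.644, -0.765, -0.001], [-0.003, -0.001, -1.0]]
ft_force: [1.4, -0.8, 0.2]
finger_gap: 0.0882
finger_force: 0.0
```

```bash
python3 - <<'E'
from h import *
s=env.state(); R=s["tcp_rot"]; print(s["position"],np.degrees(np.arctan2(R[1][0],R[0][0])),s["joint_pos"],s["ft_force"])
E
```

```text
[0.45668504 0.33286761 0.14739046] 40.06202787810925 [ 4.22586400e-01  4.85479866e-01  1.49533785e+00 -4.53613967e-05
  1.16393716e+00  1.29418771e+00] [ 1.36876483 -0.84424759  0.24949362]
```

Request:
{"op": "move_arm", "data": {
  "rows": [
    {"x": 0.8,"y": 3.6,"z": 0,"turn": 0,"gripper": 0},
    {"x": 0.8,"y": 3.6,"z": -2.5,"turn": 0,"gripper": 0},
    {"x": 0.8,"y": 3.6,"z": -3.0,"turn": 0,"gripper": 0},
    {"x": 0.8,"y": 3.6,"z": -3.0,"turn": 0,"gripper": 0}
  ]
}}

```text
clock: 3.08
position: [0.4659, 0.3685, 0.1198]
tcp_rot: [[0.766, 0.642, 0.001], [0.642, -0.766, 0.0], [0.001, 0.0, -1.0]]
ft_force: [-0.7, -0.0, 0.6]
finger_gap: 0.0882
finger_force: 0.0
```

Request:
{"op": "move_arm", "data": {
  "rows": [
    {"x": -0.1,"y": 0,"z": -2,"turn": 0,"gripper": 0},
    {"x": -0.1,"y": 0,"z": -4.1,"turn": 0,"gripper": 0},
    {"x": -0.1,"y": 0,"z": -4.1,"turn": 0,"gripper": 0.3},
    {"x": -0.1,"y": 0,"z": -4.1,"turn": 0,"gripper": 0.6},
    {"x": -0.1,"y": 0,"z": -4.1,"turn": 0,"gripper": 1},
    {"x": -0.1,"y": 0,"z": -4.1,"turn": 0,"gripper": 1},
    {"x": -0.1,"y": 0,"z": -4.1,"turn": 0,"gripper": 1},
    {"x": -0.1,"y": 0,"z": -4.1,"turn": 0,"gripper": 1}
  ],
  "newtons": 25
}}

```text
clock: 4.08
position: [0.4644, 0.3689, 0.0778]
tcp_rot: [[0.766, 0.643, 0.0], [0.643, -0.766, 0.0], [0.0, -0.0, -1.0]]
ft_force: [0.4, -0.6, -0.6]
finger_gap: 0.0306
finger_force: 0.0
```

```bash
python3 - <<'E'
from m import *
save("pics/rect2.png")
s=env.state(); R=s["tcp_rot"]; print(s["position"],np.degrees(np.arctan2(R[1][0],R[0][0])),s["ft_force"],s["moment"],s["finger_gap"],s["joint_pos"])
E
```

```text
Traceback (most recent call last):
  File "m.py", line 9, in <module>
    c=max(cv2.findContours(m,cv2.RETR_EXTERNAL,cv2.CHAIN_APPROX_NONE)[0],key=cv2.contourArea)
ValueError: max() iterable argument is empty
```

Fingers are still closing (30 mm), so I'll hold for a few more rows.

Request:
{"op": "move_arm", "data": {
  "rows": [
    {"x": 0,"y": 0,"z": 0,"turn": 0,"gripper": 1},
    {"x": 0,"y": 0,"z": 0,"turn": 0,"gripper": 1},
    {"x": 0,"y": 0,"z": 0,"turn": 0,"gripper": 1},
    {"x": 0,"y": 0,"z": 0,"turn": 0,"gripper": 1},
    {"x": 0,"y": 0,"z": 0,"turn": 0,"gripper": 1}
  ],
  "newtons": 25
}}

```text
clock: 4.75
position: [0.465, 0.3686, 0.0778]
tcp_rot: [[0.766, 0.643, 0.001], [0.643, -0.766, -0.0], [0.001, 0.001, -1.0]]
ft_force: [4.8, -3.0, -1.0]
finger_gap: 0.0164
finger_force: 24.0
```

```bash
python3 - <<'E'
from h import *
s=env.state(); R=s["tcp_rot"]; print(s["position"],np.degrees(np.arctan2(R[1][0],R[0][0])),s["ft_force"],s["moment"],s["finger_gap"],s["finger_force"],s["joint_pos"])
E
```

```text
[0.46495263 0.36858034 0.07775222] 40.014595842487125 [ 4.82862887 -2.9922282  -1.00958257] [-0.49440312 -0.70233498 -0.01855146] 0.0163872951006573 24.02722584803996 [ 4.73289680e-01  6.24009749e-01  1.46833832e+00 -7.89386345e-04
  1.04851784e+00  1.34609333e+00]
```

Request:
{"op": "move_arm", "data": {
  "rows": [
    {"x": 0,"y": 0,"z": 0,"turn": 8,"gripper": 1},
    {"x": 0,"y": 0,"z": 0,"turn": 16,"gripper": 1},
    {"x": 0,"y": 0,"z": 0,"turn": 24,"gripper": 1},
    {"x": 0,"y": 0,"z": 0,"turn": 32,"gripper": 1},
    {"x": 0,"y": 0,"z": 0,"turn": 40,"gripper": 1},
    {"x": 0,"y": 0,"z": 0,"turn": 48,"gripper": 1},
    {"x": 0,"y": 0,"z": 0,"turn": 56,"gripper": 1},
    {"x": 0,"y": 0,"z": 0,"turn": 64,"gripper": 1},
    {"x": 0,"y": 0,"z": 0,"turn": 66,"gripper": 1},
    {"x": 0,"y": 0,"z": 0,"turn": 66,"gripper": 1}
  ]
}}

```text
clock: 6.0
position: [0.4652, 0.3687, 0.0778]
tcp_rot: [[-0.276, 0.961, 0.002], [0.961, 0.276, 0.0], [-0.0, 0.002, -1.0]]
ft_force: [6.1, -2.8, -2.3]
finger_gap: 0.0162
finger_force: 25.0
```

Request:
{"op": "move_arm", "data": {
  "rows": [
    {"x": 0,"y": 0,"z": 0,"turn": 8,"gripper": 1},
    {"x": 0,"y": 0,"z": 0,"turn": 16,"gripper": 1},
    {"x": 0,"y": 0,"z": 0,"turn": 24,"gripper": 1},
    {"x": 0,"y": 0,"z": 0,"turn": 32,"gripper": 1},
    {"x": 0,"y": 0,"z": 0,"turn": 40,"gripper": 1},
    {"x": 0,"y": 0,"z": 0,"turn": 48,"gripper": 1},
    {"x": 0,"y": 0,"z": 0,"turn": 56,"gripper": 1},
    {"x": 0,"y": 0,"z": 0,"turn": 64,"gripper": 1},
    {"x": 0,"y": 0,"z": 0,"turn": 66,"gripper": 1},
    {"x": 0,"y": 0,"z": 0,"turn": 66,"gripper": 1}
  ]
}}

```text
clock: 7.25
position: [0.4653, 0.3688, 0.0778]
tcp_rot: [[-0.99, 0.139, 0.002], [0.139, 0.99, 0.0], [-0.002, 0.001, -1.0]]
ft_force: [6.5, -2.5, -3.4]
finger_gap: 0.0162
finger_force: 25.0
```

```bash
python3 - <<'E'
from h import *
s=env.state(); R=s["tcp_rot"]; print(s["position"],np.degrees(np.arctan2(R[1][0],R[0][0])),s["ft_force"],s["moment"],s["finger_gap"],s["finger_force"],s["joint_pos"])
E
```

```text
[0.46530244 0.36881464 0.0777686 ] 172.03795184479756 [ 6.51405564 -2.49487644 -3.44175799] [-0.23629019 -1.16173647  0.023848  ] 0.0161527651931413 24.999060546979308 [ 4.73349873e-01  6.24226757e-01  1.46790099e+00 -7.24446025e-04
  1.04754084e+00 -9.58121667e-01]
```

Request:
{"op": "move_arm", "data": {
  "rows": [
    {"x": 0,"y": 0,"z": 0,"turn": 0,"gripper": 0.64},
    {"x": 0,"y": 0,"z": 0,"turn": 0,"gripper": 0.64},
    {"x": 0,"y": 0,"z": 0,"turn": 0,"gripper": 0.64},
    {"x": 0,"y": 0,"z": 2,"turn": 0,"gripper": 0.64},
    {"x": 0,"y": 0,"z": 7,"turn": 0,"gripper": 0.64},
    {"x": 0,"y": -5,"z": 11,"turn": 0,"gripper": 0.64},
    {"x": 0,"y": -11,"z": 11,"turn": 0,"gripper": 0.64},
    {"x": 0,"y": -17,"z": 11,"turn": 0,"gripper": 0.64},
    {"x": 0,"y": -23,"z": 11,"turn": 0,"gripper": 0.64},
    {"x": 0,"y": -29,"z": 11,"turn": 0,"gripper": 0.64},
    {"x": 0,"y": -33,"z": 11,"turn": 0,"gripper": 0.64},
    {"x": 0,"y": -33,"z": 11,"turn": 0,"gripper": 0.64}
  ]
}}

```text
clock: 8.75
position: [0.4644, 0.037, 0.1879]
tcp_rot: [[-0.99, 0.142, 0.0], [0.142, 0.99, -0.0], [-0.0, 0.0, -1.0]]
ft_force: [0.1, -0.5, 0.1]
finger_gap: 0.0315
finger_force: 0.0
```

```bash
python3 - <<'E'
from m import *
C=[c0,c0]
import m; m.C=C
m.save("pics/rect2.png")
s=env.state(); R=s["tcp_rot"]; print(s["position"],np.degrees(np.arctan2(R[1][0],R[0][0])),s["ft_force"],s["finger_gap"],s["joint_pos"])
E
```

```text
top dial [0.46446562 0.36973162] 0.059557592727807786
scene dial [0.46514302 0.36856767] 0.058673709494976724
centre [0.46480432 0.36914964]
[0.4643632  0.03913561 0.18779065] 171.99185679656878 [-0.77489064  0.22075188  0.12264006] 0.0317023718470012 [-1.68329149e-01  2.33106591e-01  1.74325324e+00  3.49998160e-04
  1.16527747e+00 -1.59949508e+00]
```

View pics/rect2.png

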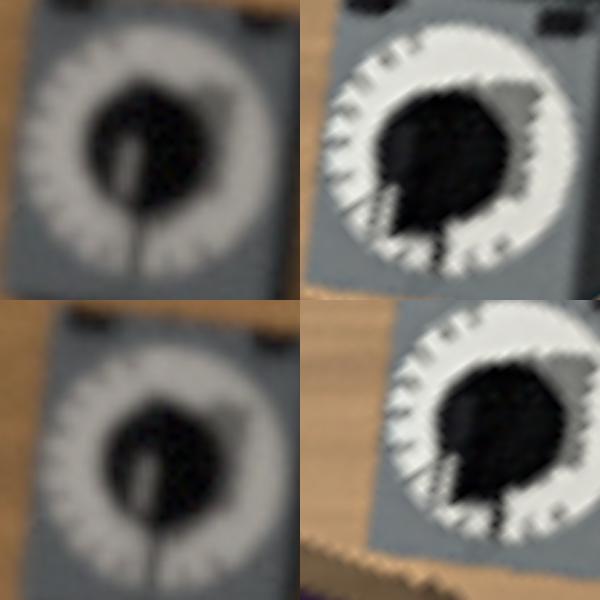

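The rectified views show the white line on the bar in line with the long zero mark, both tilted about 8°. I'll check the zero mark's angle numerically.

```bash
python3 - <<'E'
from m import *
for i,n in enumerate(("top","scene")):
  f,K,T=D[n]; v=cv2.cvtColor(f,cv2.COLOR_BGR2GRAY)
  th=np.radians(np.arange(162,183,.5))
  for z in (.060,.0615):
   for c in (C[i],c0):
    o=[]
    for t in th:
        rs=np.linspace(.040,.053,10)
        q=proj(K,T,np.c_[c[0]+rs*np.cos(t),c[1]+rs*np.sin(t),np.full(10,z)]).astype(np.float32)
        o.append(cv2.remap(v,q[:,0],q[:,1],cv2.INTER_LINEAR).mean())
    o=np.array(o); w=np.clip(o.max()*.8-o,0,None); print(n,z,(np.degrees(th)*w).sum()/w.sum(),np.degrees(th[o.argmin()]))
E
```

```text
top dial [0.46434005 0.36946874] 0.059473910441836766
scene dial [0.46514302 0.36856767] 0.058673709494976724
centre [0.46474153 0.3690182 ]
top 0.06 172.19931662870158 172.0
top 0.06 171.72300944669365 171.5
top 0.0615 172.5892188150409 172.5
top 0.0615 172.12496891320566 171.5
scene 0.06 170.6702528703105 171.5
scene 0.06 171.29687466757437 172.5
scene 0.0615 172.04460767758636 173.5
scene 0.0615 172.89175772713085 173.5
```

Request:
{"op": "move_arm", "data": {
  "rows": [
    {"x": 3,"y": 0,"z": 0,"turn": -10,"gripper": 0.64},
    {"x": 6,"y": 0,"z": 0,"turn": -20,"gripper": 0.64},
    {"x": 9,"y": 0,"z": 0,"turn": -30,"gripper": 0.64},
    {"x": 12,"y": 0,"z": 0,"turn": -40,"gripper": 0.64},
    {"x": 15,"y": 0.3,"z": 0,"turn": -50,"gripper": 0.64},
    {"x": 18,"y": 0.3,"z": 0,"turn": -60,"gripper": 0.64},
    {"x": 19.8,"y": 0.3,"z": 0,"turn": -70,"gripper": 0.64},
    {"x": 19.8,"y": 0.3,"z": 0,"turn": -80,"gripper": 0.64},
    {"x": 19.8,"y": 0.3,"z": 0,"turn": -90,"gripper": 0.64},
    {"x": 19.8,"y": 0.3,"z": -2,"turn": -92,"gripper": 0.64},
    {"x": 19.8,"y": 0.3,"z": -4,"turn": -92,"gripper": 0.64},
    {"x": 19.8,"y": 0.3,"z": -4,"turn": -92,"gripper": 0.64}
  ]
}}

```text
clock: 10.45
position: [0.6617, 0.0433, 0.1462]
tcp_rot: [[0.172, 0.985, -0.003], [0.985, -0.172, 0.0], [-0.0, -0.003, -1.0]]
ft_force: [-0.0, 0.1, 0.3]
finger_gap: 0.0319
finger_force: 0.0
```

```bash
python3 - <<'E'
from h import *
s=env.state(); R=s["tcp_rot"]; print(s["position"],np.degrees(np.arctan2(R[1][0],R[0][0])),s["ft_force"],s["finger_gap"])
f,K,T=cap("scene"); g,K2,T2=cap("top")
o=np.hstack([cv2.resize(f[200:320,280:400],(400,400),interpolation=cv2.INTER_CUBIC),cv2.resize(g[100:190,270:360],(400,400),interpolation=cv2.INTER_CUBIC)])
cv2.imwrite("pics/hover.png",o)
E
```

```text
[0.66166683 0.04329422 0.14617013] 80.12211531033566 [-0.04537156  0.10117405  0.30272716] 0.03188309336076429
```

View pics/hover.png

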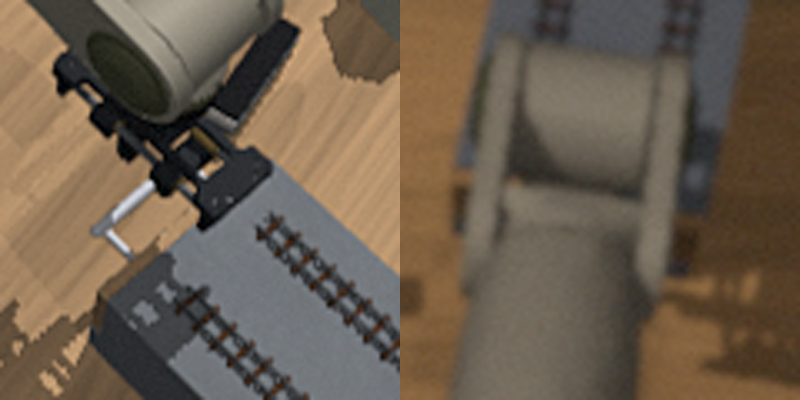

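The gripper hovers over the handle bar and is lined up with it. Descending gently.

Request:
{"op": "move_arm", "data": {
  "rows": [
    {"x": 0,"y": 0,"z": -1.5,"turn": 0,"gripper": 0.64},
    {"x": 0,"y": 0,"z": -3,"turn": 0,"gripper": 0.64},
    {"x": 0,"y": 0,"z": -3.5,"turn": 0,"gripper": 0.64},
    {"x": 0,"y": 0,"z": -4,"turn": 0,"gripper": 0.64},
    {"x": 0,"y": 0,"z": -4,"turn": 0,"gripper": 0.64}
  ]
}}

```text
clock: 11.18
position: [0.6624, 0.0419, 0.1075]
tcp_rot: [[0.173, 0.985, -0.0], [0.985, -0.173, 0.0], [-0.0, -0.0, -1.0]]
ft_force: [1.2, 0.1, 0.1]
finger_gap: 0.0318
finger_force: 0.0
```

Request:
{"op": "move_arm", "data": {
  "rows": [
    {"x": 0,"y": 0,"z": -0.5,"turn": 0,"gripper": 0.64},
    {"x": 0,"y": 0,"z": -1,"turn": 0,"gripper": 0.64},
    {"x": 0,"y": 0,"z": -1.5,"turn": 0,"gripper": 0.64},
    {"x": 0,"y": 0,"z": -1.9,"turn": 0,"gripper": 0.64},
    {"x": 0,"y": 0,"z": -1.9,"turn": 0,"gripper": 0.64}
  ]
}}

```text
clock: 11.8
position: [0.6623, 0.0419, 0.0883]
tcp_rot: [[0.173, 0.985, -0.001], [0.985, -0.173, 0.0], [-0.0, -0.001, -1.0]]
ft_force: [-0.1, -0.3, -0.6]
finger_gap: 0.0317
finger_force: 0.0
```

Request:
{"op": "move_arm", "data": {
  "rows": [
    {"x": 0,"y": 0,"z": 0,"turn": 0,"gripper": 1},
    {"x": 0,"y": 0,"z": 0,"turn": 0,"gripper": 1},
    {"x": 0,"y": 0,"z": 0,"turn": 0,"gripper": 1},
    {"x": 0,"y": 0,"z": 0,"turn": 0,"gripper": 1},
    {"x": 0,"y": 0,"z": 0,"turn": 0,"gripper": 1},
    {"x": 0,"y": 0,"z": 0,"turn": 0,"gripper": 1}
  ],
  "newtons": 8
}}

```text
clock: 12.55
position: [0.6622, 0.042, 0.0888]
tcp_rot: [[0.173, 0.985, -0.001], [0.985, -0.173, 0.0], [-0.0, -0.001, -1.0]]
ft_force: [-5.2, 0.9, 3.3]
finger_gap: 0.0113
finger_force: 8.0
```

Request:
{"op": "move_arm", "data": {
  "rows": [
    {"x": -0.3,"y": 0.05,"z": 0,"turn": 0,"gripper": 1},
    {"x": -0.98,"y": 0.17,"z": 0,"turn": 0,"gripper": 1},
    {"x": -1.97,"y": 0.35,"z": 0,"turn": 0,"gripper": 1},
    {"x": -2.95,"y": 0.52,"z": 0,"turn": 0,"gripper": 1},
    {"x": -3.94,"y": 0.69,"z": 0,"turn": 0,"gripper": 1},
    {"x": -4.92,"y": 0.87,"z": 0,"turn": 0,"gripper": 1},
    {"x": -5.42,"y": 0.95,"z": 0,"turn": 0,"gripper": 1},
    {"x": -5.42,"y": 0.95,"z": 0,"turn": 0,"gripper": 1}
  ],
  "newtons": 20
}}

```text
clock: 13.55
position: [0.6077, 0.0514, 0.0888]
tcp_rot: [[0.173, 0.985, -0.001], [0.985, -0.173, -0.0], [-0.0, -0.001, -1.0]]
ft_force: [1.6, -0.7, 1.4]
finger_gap: 0.0111
finger_force: 20.0
```

```bash
python3 - <<'E'
from h import *
f,K,T=cap("scene")
x,y,w,h=290,215,160,160
cv2.imwrite("pics/pull1.png",cv2.resize(f[y:y+h,x:x+w],(560,560),interpolation=cv2.INTER_CUBIC))
print(env.state()["ft_force"])
E
```

```text
[ 1.94923573 -0.07883088  1.90021918]
```

View pics/pull1.png

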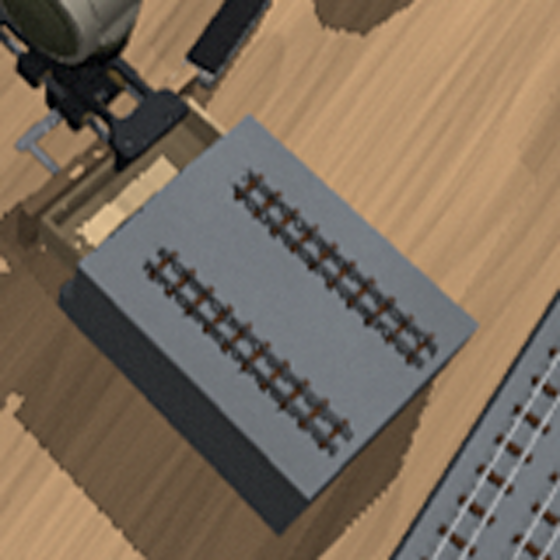

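The drawer is open about 55 mm, the lid corner is still at (361,248), and the pull is about 2 N. I'll go on in short steps and look for the catch.

Request:
{"op": "move_arm", "data": {
  "rows": [
    {"x": -0.39,"y": 0.07,"z": 0,"turn": 0,"gripper": 1},
    {"x": -0.79,"y": 0.14,"z": 0,"turn": 0,"gripper": 1},
    {"x": -0.79,"y": 0.14,"z": 0,"turn": 0,"gripper": 1}
  ]
}}

```text
clock: 13.98
position: [0.6, 0.0528, 0.0888]
tcp_rot: [[0.173, 0.985, -0.001], [0.985, -0.173, -0.0], [-0.0, -0.001, -1.0]]
ft_force: [1.2, -0.8, 2.3]
finger_gap: 0.0109
finger_force: 20.0
```

Request:
{"op": "move_arm", "data": {
  "rows": [
    {"x": -0.39,"y": 0.07,"z": 0,"turn": 0,"gripper": 1},
    {"x": -0.79,"y": 0.14,"z": 0,"turn": 0,"gripper": 1},
    {"x": -0.79,"y": 0.14,"z": 0,"turn": 0,"gripper": 1}
  ]
}}

```text
clock: 14.35
position: [0.592, 0.0542, 0.0888]
tcp_rot: [[0.173, 0.985, -0.001], [0.985, -0.173, -0.0], [-0.0, -0.001, -1.0]]
ft_force: [1.0, -2.1, 3.4]
finger_gap: 0.0109
finger_force: 20.0
```

Request:
{"op": "move_arm", "data": {
  "rows": [
    {"x": -0.39,"y": 0.07,"z": 0,"turn": 0,"gripper": 1},
    {"x": -0.79,"y": 0.14,"z": 0,"turn": 0,"gripper": 1},
    {"x": -0.79,"y": 0.14,"z": 0,"turn": 0,"gripper": 1}
  ]
}}

```text
clock: 14.72
position: [0.5841, 0.0556, 0.0888]
tcp_rot: [[0.173, 0.985, -0.001], [0.985, -0.173, -0.0], [-0.0, -0.001, -1.0]]
ft_force: [2.2, -1.6, 3.4]
finger_gap: 0.011
finger_force: 20.0
```

Request:
{"op": "move_arm", "data": {
  "rows": [
    {"x": -0.39,"y": 0.07,"z": 0,"turn": 0,"gripper": 1},
    {"x": -0.79,"y": 0.14,"z": 0,"turn": 0,"gripper": 1},
    {"x": -0.79,"y": 0.14,"z": 0,"turn": 0,"gripper": 1}
  ]
}}

```text
clock: 15.1
position: [0.5762, 0.057, 0.0888]
tcp_rot: [[0.173, 0.985, -0.001], [0.985, -0.173, -0.0], [-0.0, -0.001, -1.0]]
ft_force: [2.3, -2.5, 4.5]
finger_gap: 0.0108
finger_force: 20.0
```

Request:
{"op": "move_arm", "data": {
  "rows": [
    {"x": -0.39,"y": 0.07,"z": 0,"turn": 0,"gripper": 1},
    {"x": -0.79,"y": 0.14,"z": 0,"turn": 0,"gripper": 1},
    {"x": -0.79,"y": 0.14,"z": 0,"turn": 0,"gripper": 1}
  ]
}}

```text
clock: 15.48
position: [0.5683, 0.0584, 0.0888]
tcp_rot: [[0.173, 0.985, -0.001], [0.985, -0.173, -0.0], [-0.0, -0.001, -1.0]]
ft_force: [2.0, -3.0, 4.9]
finger_gap: 0.0109
finger_force: 19.9
```

Request:
{"op": "move_arm", "data": {
  "rows": [
    {"x": -0.39,"y": 0.07,"z": 0,"turn": 0,"gripper": 1},
    {"x": -0.79,"y": 0.14,"z": 0,"turn": 0,"gripper": 1},
    {"x": -0.79,"y": 0.14,"z": 0,"turn": 0,"gripper": 1}
  ]
}}

```text
clock: 15.85
position: [0.5606, 0.0597, 0.0888]
tcp_rot: [[0.173, 0.985, -0.0], [0.985, -0.173, -0.0], [-0.0, -0.0, -1.0]]
ft_force: [2.1, -3.7, 4.9]
finger_gap: 0.011
finger_force: 19.9
```

Request:
{"op": "move_arm", "data": {
  "rows": [
    {"x": -0.39,"y": 0.04,"z": 0,"turn": 0,"gripper": 1},
    {"x": -0.79,"y": 0.1,"z": 0,"turn": 0,"gripper": 1},
    {"x": -0.79,"y": 0.1,"z": 0,"turn": 0,"gripper": 1}
  ]
}}

```text
clock: 16.23
position: [0.5525, 0.0611, 0.0888]
tcp_rot: [[0.173, 0.985, -0.001], [0.985, -0.173, 0.0], [0.0, -0.001, -1.0]]
ft_force: [2.2, -0.4, 4.2]
finger_gap: 0.0105
finger_force: 19.9
```

Request:
{"op": "move_arm", "data": {
  "rows": [
    {"x": -0.39,"y": 0.05,"z": 0,"turn": 0,"gripper": 1},
    {"x": -0.79,"y": 0.11,"z": 0,"turn": 0,"gripper": 1},
    {"x": -0.79,"y": 0.11,"z": 0,"turn": 0,"gripper": 1}
  ]
}}

```text
clock: 16.6
position: [0.5445, 0.0624, 0.0887]
tcp_rot: [[0.173, 0.985, -0.001], [0.985, -0.173, 0.001], [0.001, -0.001, -1.0]]
ft_force: [3.3, 2.2, 5.0]
finger_gap: 0.0108
finger_force: 19.9
```

Request:
{"op": "move_arm", "data": {
  "rows": [
    {"x": -0.39,"y": 0.08,"z": 0,"turn": 0,"gripper": 1},
    {"x": -0.79,"y": 0.15,"z": 0,"turn": 0,"gripper": 1},
    {"x": -0.79,"y": 0.15,"z": 0,"turn": 0,"gripper": 1}
  ]
}}

```text
clock: 16.98
position: [0.5374, 0.0637, 0.0888]
tcp_rot: [[0.173, 0.985, 0.001], [0.985, -0.173, 0.0], [0.001, 0.001, -1.0]]
ft_force: [6.9, 1.9, 2.5]
finger_gap: 0.0108
finger_force: 20.0
```

Request:
{"op": "move_arm", "data": {
  "rows": [
    {"x": -0.39,"y": 0.07,"z": 0,"turn": 0,"gripper": 1},
    {"x": -0.79,"y": 0.14,"z": 0,"turn": 0,"gripper": 1},
    {"x": -0.79,"y": 0.14,"z": 0,"turn": 0,"gripper": 1}
  ]
}}

```text
clock: 17.35
position: [0.5289, 0.0652, 0.0888]
tcp_rot: [[0.173, 0.985, -0.0], [0.985, -0.173, 0.001], [0.0, -0.0, -1.0]]
ft_force: [3.7, 2.4, 6.2]
finger_gap: 0.0108
finger_force: 19.9
```

A rise to 7 N at about 127 mm, then a fall, which points to the catch. From here I'll take small steps toward the stop.

Request:
{"op": "move_arm", "data": {
  "rows": [
    {"x": -0.15,"y": 0.03,"z": 0,"turn": 0,"gripper": 1},
    {"x": -0.3,"y": 0.06,"z": 0,"turn": 0,"gripper": 1},
    {"x": -0.3,"y": 0.06,"z": 0,"turn": 0,"gripper": 1}
  ]
}}

```text
clock: 17.73
position: [0.526, 0.0657, 0.0887]
tcp_rot: [[0.173, 0.985, -0.0], [0.985, -0.173, 0.0], [0.0, -0.001, -1.0]]
ft_force: [3.8, 2.5, 5.7]
finger_gap: 0.0108
finger_force: 19.9
```

Request:
{"op": "move_arm", "data": {
  "rows": [
    {"x": -0.15,"y": 0.03,"z": 0,"turn": 0,"gripper": 1},
    {"x": -0.3,"y": 0.06,"z": 0,"turn": 0,"gripper": 1},
    {"x": -0.3,"y": 0.06,"z": 0,"turn": 0,"gripper": 1}
  ]
}}

```text
clock: 18.1
position: [0.5227, 0.0663, 0.0887]
tcp_rot: [[0.173, 0.985, -0.001], [0.985, -0.173, 0.0], [0.0, -0.001, -1.0]]
ft_force: [0.6, 3.5, 6.6]
finger_gap: 0.0106
finger_force: 19.9
```

Request:
{"op": "move_arm", "data": {
  "rows": [
    {"x": -0.1,"y": 0.02,"z": 0,"turn": 0,"gripper": 1},
    {"x": -0.2,"y": 0.05,"z": 0,"turn": 0,"gripper": 1},
    {"x": -0.2,"y": 0.05,"z": 0,"turn": 0,"gripper": 1}
  ]
}}

```text
clock: 18.48
position: [0.5206, 0.0666, 0.0887]
tcp_rot: [[0.173, 0.985, -0.002], [0.985, -0.173, 0.0], [-0.0, -0.002, -1.0]]
ft_force: [-0.6, 2.1, 7.1]
finger_gap: 0.011
finger_force: 19.9
```

Request:
{"op": "move_arm", "data": {
  "rows": [
    {"x": -0.1,"y": 0.02,"z": 0,"turn": 0,"gripper": 1},
    {"x": -0.2,"y": 0.04,"z": 0,"turn": 0,"gripper": 1},
    {"x": -0.2,"y": 0.04,"z": 0,"turn": 0,"gripper": 1}
  ]
}}

```text
clock: 18.85
position: [0.5184, 0.067, 0.0887]
tcp_rot: [[0.173, 0.985, -0.002], [0.985, -0.173, 0.0], [-0.0, -0.002, -1.0]]
ft_force: [-1.6, 1.5, 8.4]
finger_gap: 0.0108
finger_force: 19.9
```

Request:
{"op": "move_arm", "data": {
  "rows": [
    {"x": -0.1,"y": 0.02,"z": 0,"turn": 0,"gripper": 1},
    {"x": -0.2,"y": 0.04,"z": 0,"turn": 0,"gripper": 1},
    {"x": -0.2,"y": 0.04,"z": 0,"turn": 0,"gripper": 1}
  ]
}}

```text
clock: 19.23
position: [0.5167, 0.0673, 0.0887]
tcp_rot: [[0.173, 0.985, -0.002], [0.985, -0.173, -0.0], [-0.0, -0.001, -1.0]]
ft_force: [-0.3, 0.1, 6.7]
finger_gap: 0.0109
finger_force: 19.9
```

Request:
{"op": "move_arm", "data": {
  "rows": [
    {"x": -0.1,"y": 0.02,"z": 0,"turn": 0,"gripper": 1},
    {"x": -0.2,"y": 0.04,"z": 0,"turn": 0,"gripper": 1},
    {"x": -0.2,"y": 0.04,"z": 0,"turn": 0,"gripper": 1}
  ]
}}

```text
clock: 19.6
position: [0.5152, 0.0676, 0.0887]
tcp_rot: [[0.173, 0.985, -0.0], [0.985, -0.173, -0.0], [-0.0, -0.0, -1.0]]
ft_force: [3.2, 0.6, 5.0]
finger_gap: 0.011
finger_force: 19.9
```

Request:
{"op": "move_arm", "data": {
  "rows": [
    {"x": -0.1,"y": 0.02,"z": 0,"turn": 0,"gripper": 1},
    {"x": -0.15,"y": 0.03,"z": 0,"turn": 0,"gripper": 1},
    {"x": -0.15,"y": 0.03,"z": 0,"turn": 0,"gripper": 1}
  ]
}}

```text
clock: 19.98
position: [0.5137, 0.0679, 0.0888]
tcp_rot: [[0.173, 0.985, -0.0], [0.985, -0.173, -0.0], [-0.0, -0.0, -1.0]]
ft_force: [3.0, -0.4, 5.6]
finger_gap: 0.011
finger_force: 19.9
```

Request:
{"op": "move_arm", "data": {
  "rows": [
    {"x": -0.1,"y": 0.02,"z": 0,"turn": 0,"gripper": 1},
    {"x": -0.2,"y": 0.03,"z": 0,"turn": 0,"gripper": 1},
    {"x": -0.2,"y": 0.03,"z": 0,"turn": 0,"gripper": 1}
  ]
}}

```text
clock: 20.35
position: [0.5123, 0.0681, 0.0888]
tcp_rot: [[0.173, 0.985, 0.002], [0.985, -0.173, -0.0], [0.0, 0.002, -1.0]]
ft_force: [6.8, -1.9, 1.6]
finger_gap: 0.0111
finger_force: 20.0
```

```bash
python3 - <<'E'
from h import *
f,K,T=cap("scene"); x,y,w,h=290,215,160,160
cv2.imwrite("pics/pull2.png",cv2.resize(f[y:y+h,x:x+w],(560,560),interpolation=cv2.INTER_CUBIC))
L=(300,240,130,130)
x,y,w,h=L; s=f[y:y+h,x:x+w].astype(int)
m=((s[...,0]>=s[...,2]-2)&(s.max(2)>60)&(s.max(2)<150)).astype(np.uint8)
m=cv2.morphologyEx(m,cv2.MORPH_OPEN,np.ones((3,3)));m=cv2.morphologyEx(m,cv2.MORPH_CLOSE,np.ones((9,9)))
k,lab,st,_=cv2.connectedComponentsWithStats(m); i=1+st[1:,4].argmax(); yy,xx=np.nonzero(lab==i)
P=ray(K,T,np.c_[xx+x,yy+y],0.125)[:,:2]
r=cv2.minAreaRect((P*1000).astype(np.float32)); print(r,cv2.boxPoints(r).round().tolist())
E
```

```text
((838.326904296875, 7.48870849609375), (199.8014678955078, 246.39212036132812), 80.1135482788086) [[700.0, -70.0], [943.0, -112.0], [977.0, 85.0], [734.0, 127.0]]
```

View pics/pull2.png

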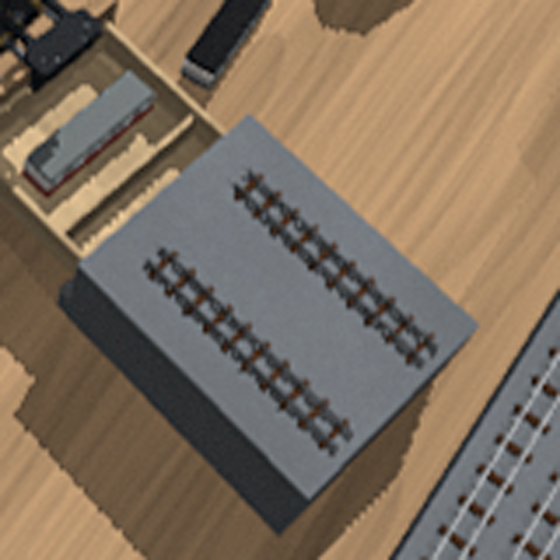

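The drawer is wide open and the lid rectangle has not moved (front corners still at (700,−70) and (734,127) mm). The force is rising again, so I'll continue in 1–2 mm steps.

Request:
{"op": "move_arm", "data": {
  "rows": [
    {"x": -0.1,"y": 0.02,"z": 0,"turn": 0,"gripper": 1},
    {"x": -0.15,"y": 0.02,"z": 0,"turn": 0,"gripper": 1},
    {"x": -0.15,"y": 0.02,"z": 0,"turn": 0,"gripper": 1}
  ]
}}

```text
clock: 20.78
position: [0.5121, 0.0681, 0.0889]
tcp_rot: [[0.174, 0.985, 0.005], [0.985, -0.174, -0.0], [0.0, 0.005, -1.0]]
ft_force: [15.0, -1.6, -3.1]
finger_gap: 0.011
finger_force: 20.0
```

The pull reached 15 N with no further travel, which is above anything the catch gives, so this is the stop at about 152 mm. I'll relax and open the fingers.

Request:
{"op": "move_arm", "data": {
  "rows": [
    {"x": 0.2,"y": -0.03,"z": 0,"turn": 0,"gripper": 1},
    {"x": 0.3,"y": -0.05,"z": 0,"turn": 0,"gripper": 1},
    {"x": 0.3,"y": -0.05,"z": 0,"turn": 0,"gripper": 0.64},
    {"x": 0.3,"y": -0.05,"z": 0,"turn": 0,"gripper": 0.64},
    {"x": 0.3,"y": -0.05,"z": 0,"turn": 0,"gripper": 0.64},
    {"x": 0.3,"y": -0.05,"z": 0,"turn": 0,"gripper": 0.64},
    {"x": 0.3,"y": -0.05,"z": 0,"turn": 0,"gripper": 0.64}
  ]
}}

```text
clock: 21.65
position: [0.5131, 0.068, 0.0886]
tcp_rot: [[0.173, 0.985, -0.0], [0.985, -0.173, 0.0], [-0.0, -0.0, -1.0]]
ft_force: [-0.2, 0.6, -0.2]
finger_gap: 0.0316
finger_force: 0.0
```

Request:
{"op": "move_arm", "data": {
  "rows": [
    {"x": 0,"y": 0,"z": 1,"turn": 0,"gripper": 0.64},
    {"x": 0,"y": 0,"z": 2.5,"turn": 0,"gripper": 0.64},
    {"x": 0,"y": 0,"z": 5,"turn": 0,"gripper": 0.64},
    {"x": 0,"y": 0,"z": 9,"turn": 0,"gripper": 0.64},
    {"x": -3,"y": -4,"z": 13,"turn": 0,"gripper": 0.64},
    {"x": -6,"y": -10,"z": 13,"turn": 0,"gripper": 0.64},
    {"x": -8,"y": -16,"z": 13,"turn": 0,"gripper": 0.64},
    {"x": -8,"y": -22,"z": 13,"turn": 0,"gripper": 0.64},
    {"x": -8,"y": -28,"z": 13,"turn": 0,"gripper": 0.64},
    {"x": -8,"y": -28,"z": 13,"turn": 0,"gripper": 0.64},
    {"x": -8,"y": -28,"z": 13,"turn": 0,"gripper": 0.64}
  ]
}}

```text
clock: 23.02
position: [0.4332, -0.2116, 0.2193]
tcp_rot: [[0.173, 0.985, 0.0], [0.985, -0.173, -0.0], [0.0, 0.0, -1.0]]
ft_force: [0.5, -0.1, 0.0]
finger_gap: 0.0318
finger_force: 0.0
```

```bash
python3 - <<'E'
from h import *
f,K,T=cap("scene"); cv2.imwrite("pics/end.png",f)
g,_,_=cap("top"); 
cv2.imwrite("pics/end2.png",np.hstack([cv2.resize(f[130:350,230:450],(400,400),interpolation=cv2.INTER_CUBIC),cv2.resize(g[60:280,180:400],(400,400),interpolation=cv2.INTER_CUBIC)]))
s=env.state(); print(s["clock"],s["position"],s["ft_force"])
E
```

```text
23.125 [ 0.43338496 -0.21083622  0.21920312] [0.24779451 0.6192557  0.64893923]
```

View pics/end2.png

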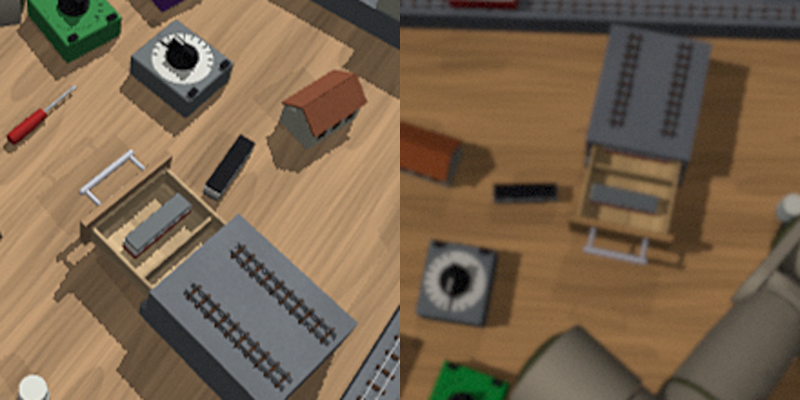

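The drawer stands open with its handle at about (106,172) in the left crop, the pointer lies on the zero mark, and the railcar, jar and cabinet have not moved. I'll check that the drawer is at rest, then hand in.

```bash
python3 - <<'E'
from h import *
def hp():
    f,K,T=cap("scene"); x,y,w,h=262,203,48,42; s=cv2.cvtColor(f,cv2.COLOR_BGR2HSV)[y:y+h,x:x+w]
    m=((s[...,1]<50)&(s[...,2]>150)).astype(np.uint8); k,lab,st,c=cv2.connectedComponentsWithStats(m); i=1+st[1:,4].argmax()
    yy,xx=np.nonzero(lab==i); return cv2.minAreaRect((ray(K,T,np.c_[xx+x,yy+y],.11)[:,:2]*1000).astype(np.float32))[:2]
a=hp(); [cap("scene") for _ in range(18)]; b=hp(); print(a,b)
if np.hypot(*np.subtract(a[0],b[0]))<1.5: print(env.close_job())
E
```

```text
((532.5338745117188, 63.35048294067383), (117.91918182373047, 43.726383209228516)) ((532.5338745117188, 63.35048294067383), (117.91918182373047, 43.726383209228516))
the job is handed in; nothing more can be done
None
```

I turned the throttle pointer back onto the zero mark, then pulled the drawer out to its stop at about 152 mm and let go. It stayed open at rest, the cabinet, grey railcar and jar showed no movement in the pictures, and I handed the job in; the hand-in gave back no verdict.

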